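# Tip out bracelet parts and light them with the torch

### The arm

A 7-joint arm with a two-finger parallel gripper is mounted at the origin on the work surface. World frame = base frame: x ahead of the robot, y to its left, z up, the work surface at z = 0. Lengths are in m, angles in rad, forces in N, time in s.
With the tool pointing down it reaches from about 0.4 to 0.9 m from the base axis. Payload 5.5 kg.
Tool frame: the origin (TCP) lies midway between the tips of the shut fingers; the grasp point (between the pads) lies 19 mm behind it (manip.grip_depth is the distance from the TCP to the grasp point, in m); z points along the fingers, x is the direction in which the jaws open and shut, and the axes are right-handed (so a half turn about z gives the same grasp; the last joint's range is limited). The gripper opens to 92 mm and grips with 3 to 60 N. Pads are 19 mm wide; open, the fingers measure 130 mm over their backs; the gripper's body (75 mm by 190 mm) begins 47 mm behind the grasp point.
Start: joints at [-0.852, 0.501, -0.427, 1.55, 0.221, 1.138, -0.21], TCP at [0.286, 0.584, 0.227] pointing down, gripper open.
Joint ranges: [-2.88, 2.88], [-0.31, 2.03], [-1.54, 1.56], [0.2, 2.42], [-1.41, 4.55], [0.19, 2.02], [-2.57, 2.57]. Speed limits (rad/s): [2.57, 2.57, 3.14, 3.14, 3.14, 3.14, 3.14].

### API

Orientations are given as a unit quaternion [x, y, z, w].
In Python, from bench import manip, effector, viewer gives the robot as it stands. Calls block until the motion is done:
- manip.move_pose(position, orientation): joint-space move of the TCP to a pose.
- manip.servo_line(position, ori=None, vel=0.15): straight line of the TCP; ori=None keeps the orientation; vel is the mean speed in m/s.
- manip.movej(angles): joint-space move.
- effector.open_jaws() and effector.close(f_grip=None): open the fingers fully, or close them until they stop; f_grip is the grip in N (None keeps the last).
- manip.sleep(seconds).
- manip.solve_ik(position, orientation): joint angles nearest the present ones, or None.
- viewer.get_image(name): name is "scene" or "top" or "wrist"; returns the picture (480x640x3 uint8, red, green, blue); there is no depth.
- viewer.get_calibration(name): a dict with "vfov" (degrees; the focal length in pixels is half the picture's height over the tangent of half this angle, whatever the lens; pixels are square), "cx", "cy" (the principal point, pixels), "eye" and "attitude" of the camera in the world. Camera axes: x right, y down, z forward; pixel columns grow to the right and rows downward; lengths in m; the calibration is good to about 2 mm. The wrist camera is an equidistant fisheye: a pixel r from the principal point sees the ray r / f radians off the axis. A picture is of the moment at which its call begins: read the wrist's pose just before it. get_calibration takes no time and is no camera call; for the wrist camera it gives the pose at the moment of the call.
A pose or a line that the arm cannot do raises manip.PlanningError and nothing moves.
- manip.hand_in(): hands the job in, once; it reports no verdict.
Readings, each from a call of its own:
- manip.current_clock(): time.
- manip.current_q(): joint angles.
- manip.current_joint_velocities(): joint speeds.
- manip.current_tau(): joint torques, N m.
- manip.current_tool_pos(): TCP position.
- manip.current_tcp_rot(): TCP orientation.
- manip.current_force(): force on the tool from outside, world axes, zero at the start.
- manip.current_wrist_torque(): the same for the moment, N m.
- manip.current_finger_gap(): finger opening in m.
Only numpy, scipy, OpenCV 4.12 (cv2) and the standard library are available. Lean on these libraries where they do the work, as an engineer would, in place of code of your own. Each camera call takes 0.05 s, during which the arm holds its last target.

### The job

The clasp and links taken off a watch bracelet are to be looked over for wear: pick up the wooden-handled parts scoop, tip it with its lip low over the green-lined dish until all three parts have slid off into the dish, and set the empty scoop back down flat on the bench. Then draw the pen torch up out of the wooden stand and turn it from upright to a slant of about 45 degrees, with its lens end about 10 cm from the middle of the dish and aimed at it. Finish holding it there, still and clear of everything, in the gripper, so that the light falls across the parts; leave the watch, the eye loupe and the pin vice where they are.

Things in the scene. Friction and masses are not known exactly. Their poses are not given: they have to be found in the camera images.
- scoop_handle (a point): (all sizes in mm) grip point on the axis of the parts scoop's wooden handle. Axes: +x along the handle away from the pan, +z up. The handle is a straight bar 14 wide (y) x 16 high (z), from 30 before this point (the pan's back wall) to 35 behind; on the bench its axis is 24 up, its sides free to be pinched across y from above. Scoop about 90 g, parts 54 g
- scoop_lip (a point): middle of the lower edge of the scoop's open lip, 140 in -x and 24 in -z from scoop_handle, same axes; on the bench at rest. Parts slide out over it once the handle end is raised some 25 to 40 degrees above level; beyond 45 they surely slide
- clasp_mid (a point): centre of a folded steel bracelet clasp, 20 x 40 x 9, 28 g, lying in the scoop at the start
- link1_mid (a point): centre of a pair of steel and gold-coloured bracelet links, 16 x 20 x 6, 13 g, lying in the scoop at the start
- link2_mid (a point): centre of a second such pair of links, 16 x 20 x 6, 13 g, lying in the scoop at the start
- dish_mid (a point): middle of the upper face of the green lining in the white inspection dish (fixed to the bench): 7 above the bench. Outside 160 (x) x 140 (y), walls 4 thick with their rim 30 above the bench, lining 152 x 132
- torch_mid (a point): middle of the pen torch: a silver cylinder 140 long, barrel 20 in diameter (head 22 for the 28 by the lens), orange tail cap, 75 g. z axis from the lens to the tail. At the start it stands upright, lens down, in an outer bore of the stand; lens 8 and tail 148 above the bench, 103 of it above the stand, to be gripped by its upper half
- torch_lens (a point): centre of the torch's lens face, its lower end at the start, 70 from torch_mid; same axes, so the light goes towards -z
- stand_top (a point): middle of the upper face of the wooden tool stand (fixed to the bench), 45 above the bench. The stand is 56 (x) x 136 (y) with three bores of 24.5 diameter, 37 deep, at y = -42, 0 and 42; torch and pin vice stand in the outer two, either way round
- pin_vice_mid (a point): half-way up a brass pin vice, 22 in diameter, 114 tall overall, standing in the other outer bore of the stand, its tip 122 above the bench; leave it in place
- watch: wristwatch closed round a grey cushion 75 x 56 x 44, 55 high overall, beyond the dish; origin at the middle of its underside; leave it in place
- loupe_mid (a point): centre of a black eye loupe, 35 in diameter, 32 high, standing between the robot and the dish; leave it in place
- scoop: the scoop: blue enamelled pan 110 long (x) x 70 wide (y), floor 3 thick, walls 20 high at the sides and the back (+x, towards the handle), open at -x. Origin at the middle of the pan's underside, 85 in -x and 24 in -z from scoop_handle; same axes
- pin_vice: the whole pin vice, origin at the middle of its underside, 50 below pin_vice_mid
- loupe: the whole loupe, origin at the middle of its underside, 16 below loupe_mid
- stand: the wooden stand, origin at the middle of its underside
- dish: the dish, origin at the middle of its underside
- torch: the whole torch, origin at the centre of the lens face; same axes as torch_lens
There are look-alikes about, which are no part of the job. Leave any pink or turquoise look-alike of the loupe alone.

How it is judged:
On the way, in this order (a step that is already met when the one before it is completed fails the run):
1. all three parts have slid into the dish while the scoop is tipped, its lip low over the dish (x of clasp_mid in the frame of dish_mid between -0.075 and 0.075 m and y of clasp_mid in the frame of dish_mid between -0.065 and 0.065 m and z of clasp_mid in the frame of dish_mid between -0.005 and 0.03 m and x of link1_mid in the frame of dish_mid between -0.075 and 0.075 m and y of link1_mid in the frame of dish_mid between -0.065 and 0.065 m and z of link1_mid in the frame of dish_mid between -0.005 and 0.03 m and x of link2_mid in the frame of dish_mid between -0.075 and 0.075 m and y of link2_mid in the frame of dish_mid between -0.065 and 0.065 m and z of link2_mid in the frame of dish_mid between -0.005 and 0.03 m and angle between scoop_handle's own z axis and vertical above 0.35 rad and horizontal distance between scoop_lip and dish_mid below 0.09 m and height (world z) of scoop_lip below 0.11 m), for 0.1 s.
2. the scoop lies flat on the bench, let go (height (world z) of scoop_lip below 0.006 m and angle between scoop_handle's own z axis and vertical below 0.08 rad and contact force between the fingers and scoop below 0.05 N), for 0.2 s.
3. the torch is drawn clear above the stand in the gripper (height (world z) of torch_lens above 0.05 m and contact force between the fingers and torch above 1 N and contact force between torch and stand below 0.05 N), for 0.1 s.
At the end, for the whole second after the job is handed in: Parts in the dish; scoop flat (5 deg) on the bench, let go; torch held still by the fingers alone, lens down, 30 to 60 deg from upright, lens 60 to 150 mm from the dish middle along its axis, which passes within 35 mm (each cross axis) of that middle; watch, loupe, pin vice in place (all of step 2 and x of clasp_mid in the frame of dish_mid between -0.075 and 0.075 m and y of clasp_mid in the frame of dish_mid between -0.065 and 0.065 m and z of clasp_mid in the frame of dish_mid between -0.005 and 0.03 m and x of link1_mid in the frame of dish_mid between -0.075 and 0.075 m and y of link1_mid in the frame of dish_mid between -0.065 and 0.065 m and z of link1_mid in the frame of dish_mid between -0.005 and 0.03 m and x of link2_mid in the frame of dish_mid between -0.075 and 0.075 m and y of link2_mid in the frame of dish_mid between -0.065 and 0.065 m and z of link2_mid in the frame of dish_mid between -0.005 and 0.03 m and angle between torch_mid's own z axis and vertical between 0.52 and 1.05 rad and x of dish_mid in the frame of torch_lens between -0.035 and 0.035 m and y of dish_mid in the frame of torch_lens between -0.035 and 0.035 m and z of dish_mid in the frame of torch_lens between -0.15 and -0.06 m and height (world z) of torch_lens above 0.04 m and contact force between the fingers and torch above 1 N and linear speed of torch below 0.02 m/s and angular speed of torch below 0.1 rad/s and contact force between torch and stand below 0.05 N and contact force between torch and dish below 0.05 N and contact force between torch and scoop below 0.05 N and contact force between torch and watch below 0.05 N and contact force between torch and loupe below 0.05 N and contact force between torch and pin_vice below 0.05 N); the arm keeps its last pose, push and grip.
It fails at once if the watch on its cushion is moved by more than 20 mm (distance of watch from where it was at the start of the episode above 0.02 m).
It fails at once if the eye loupe is moved by more than 20 mm (distance of loupe_mid from where it was at the start of the episode above 0.02 m).
It fails at once if the pin vice is moved by more than 15 mm (distance of pin_vice_mid from where it was at the start of the episode above 0.015 m).
It also fails if it takes over 67 s, if anything falls off the work surface, if the arm or the gripper's body presses on something with over 40 N, if the wrist force passes 120 N, or if a joint passes its speed limit or range.

## Working session

There is one attempt and no reset: what is moved stays moved. The work goes in short steps, each a Python script; the robot and the scene stay as the last script left them, time stands still between calls to the robot, and variables do not carry over. Pictures are saved under pics/ and viewed, and the job is handed in when it is done.

```bash
ls; mkdir -p pics; python3 - <<'E'
from bench import manip, effector, viewer
import cv2
print(manip.current_clock())
for n in ("scene","top","wrist"):
    print(n,viewer.get_calibration(n))
    cv2.imwrite(f"pics/{n}0.png",viewer.get_image(n)[:,:,::-1])
print(manip.current_clock(), manip.current_tool_pos(), manip.current_tcp_rot(), manip.grip_depth)
E
```

```text
pics
0.0
scene {'vfov': 49.66346890503772, 'cx': 338.093390838088, 'cy': 233.34139061550212, 'eye': array([1.19183077, 0.35802161, 0.57566924]), 'attitude': array([ 0.44441958,  0.76137099, -0.4103857 , -0.23321457])}
top {'vfov': 52.74242215829828, 'cx': 322.8114971587847, 'cy': 242.6431040634411, 'eye': array([ 0.38899092, -0.01138817,  0.96514615]), 'attitude': array([ 0.74310869, -0.66077749,  0.06939689, -0.07966589])}
wrist {'vfov': 65.70646984690485, 'cx': 317.27168139510474, 'cy': 237.75262681869077, 'eye': array([0.2249688 , 0.6145421 , 0.38188678]), 'attitude': array([0.84134861, 0.52454019, 0.06813325, 0.11112143])}
0.15 [0.28593682 0.58316477 0.22591211] [ 8.48571743e-01  5.29079833e-01 -6.31204745e-04  3.59207881e-04] 0.0188
```

View pics/scene0.png

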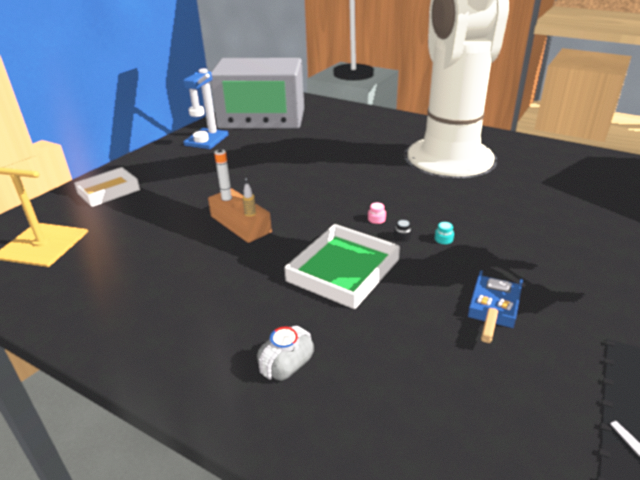

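View pics/top0.png

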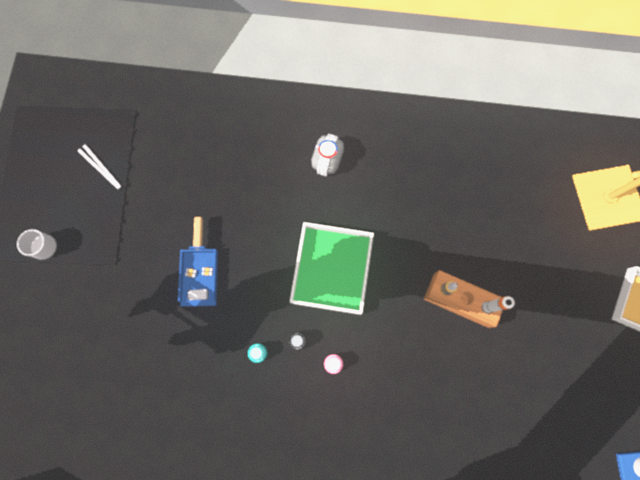

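View pics/wrist0.png

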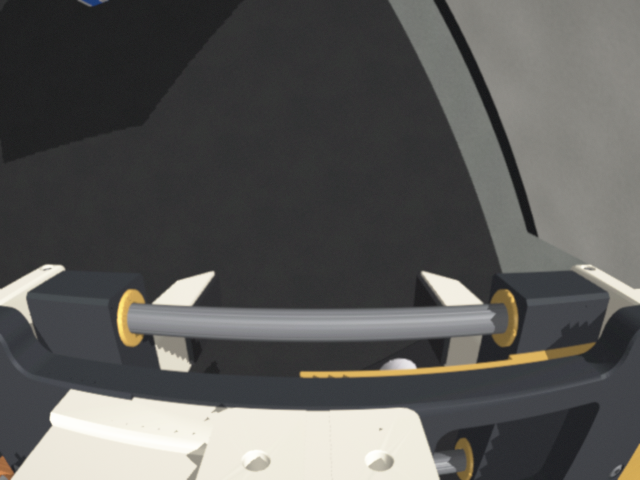

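```bash
python3 - <<'E'
import cv2
def c(n,x,y,w,h,s,o):
    i=cv2.imread(f"pics/{n}.png")[y:y+h,x:x+w]; cv2.imwrite(f"pics/{o}.png",cv2.resize(i,None,fx=s,fy=s,interpolation=cv2.INTER_CUBIC))
c("top0",165,205,220,150,3.6,"t_a")
c("top0",415,255,110,80,7,"t_b")
c("scene0",195,140,90,110,5.4,"s_b")
c("scene0",270,195,260,160,3,"s_a")
E
```

```text
(no output)
```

View pics/t_a.png

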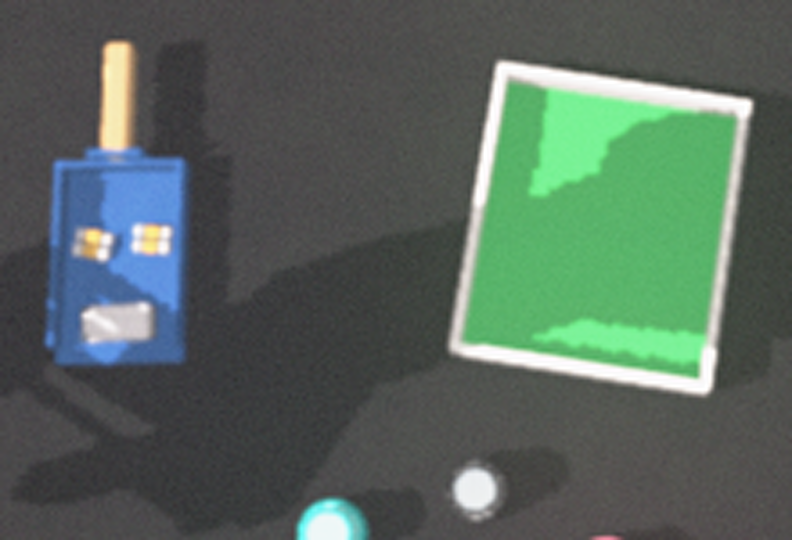

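View pics/t_b.png

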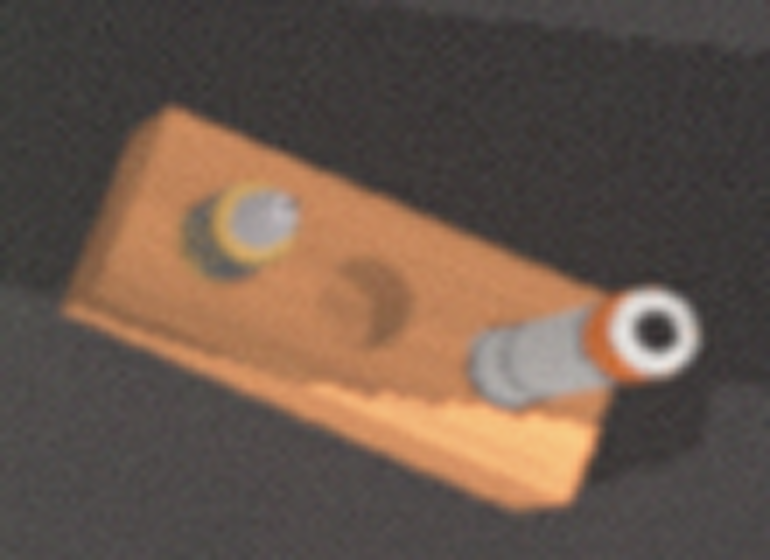

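View pics/s_b.png

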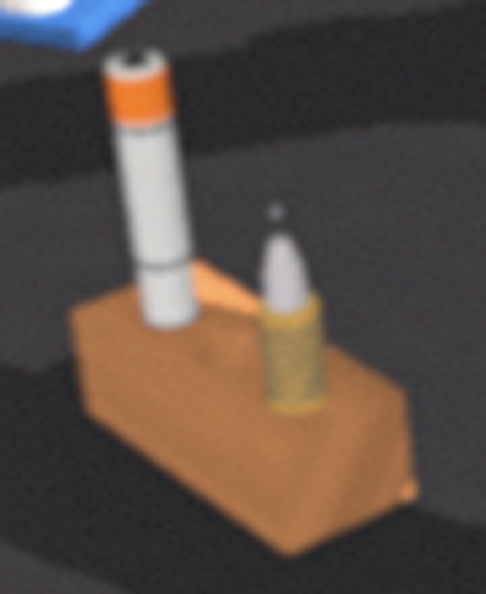

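View pics/s_a.png

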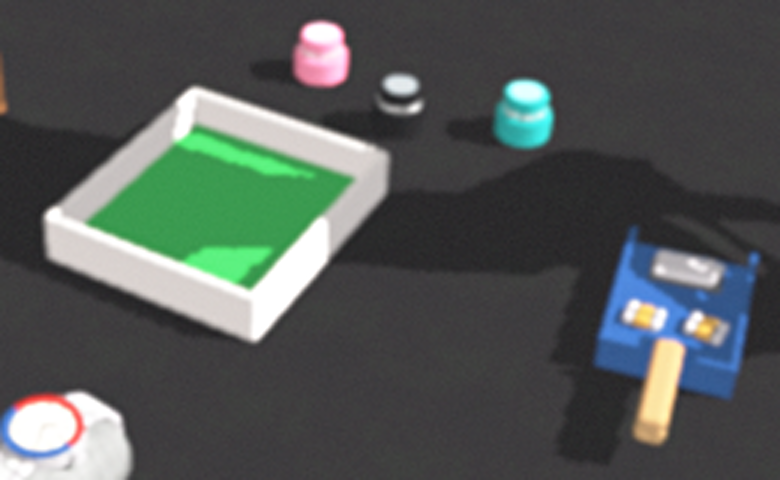

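```bash
cat > H.py <<'E'
import numpy as np, cv2
from bench import manip, effector, viewer
from scipy.spatial.transform import Rotation as R
def ray(n,u,v,cal=None):
    c=cal or viewer.get_calibration(n); f=240/np.tan(np.radians(c["vfov"])/2)
    x,y=(u-c["cx"])/f,(v-c["cy"])/f
    if n=="wrist":
        r=np.hypot(x,y)+1e-12; d=np.array([np.sin(r)*x/r,np.sin(r)*y/r,np.cos(r)])
    else: d=np.array([x,y,1.]); d/=np.linalg.norm(d)
    return np.array(c["eye"]),R.from_quat(c["attitude"]).apply(d)
def onz(n,u,v,z,cal=None):
    e,d=ray(n,u,v,cal); return e+d*(z-e[2])/d[2]
def tri(rays):
    A=sum(np.eye(3)-np.outer(d,d) for e,d in rays); b=sum((np.eye(3)-np.outer(d,d))@e for e,d in rays)
    p=np.linalg.solve(A,b); return p,[np.linalg.norm(np.cross(p-e,d)) for e,d in rays]
def proj(n,p,cal=None):
    c=cal or viewer.get_calibration(n); f=240/np.tan(np.radians(c["vfov"])/2)
    q=R.from_quat(c["attitude"]).inv().apply(np.array(p)-c["eye"])
    if n=="wrist":
        r=np.hypot(q[0],q[1]);th=np.arctan2(r,q[2]);return c["cx"]+f*th*q[0]/r,c["cy"]+f*th*q[1]/r
    return c["cx"]+f*q[0]/q[2],c["cy"]+f*q[1]/q[2]
E
python3 - <<'E'
from H import *
np.set_printoptions(precision=4,suppress=True)
ta=lambda x,y:(165+x/3.6,205+y/3.6); tb=lambda x,y:(415+x/7,255+y/7)
sa=lambda x,y:(270+x/3,195+y/3); sb=lambda x,y:(195+x/5.4,140+y/5.4)
P={"d-x+y":(ta(452,350),sa(388,153)),"d-x-y":(ta(708,392),sa(195,88)),"d+x-y":(ta(752,100),sa(47,212)),"d+x+y":(ta(500,62),sa(253,297)),
"hend":(ta(118,42),sa(649,436)),"hpan":(ta(118,150),sa(668,341)),"torchtail":(tb(656,332),sb(136,62)),
"lip+y":(ta(55,362),sa(753,258)),"lip-y":(ta(185,362),sa(632,232)),"watch":((327,149),(284,338)),"loupetop":(ta(475,490),sa(401,84)),
"pvtip":(tb(292,200),sb(276,212)),"pink":((333,364),sa(322,35)),"turq":((257,353),sa(526,93)),
"st1":(tb(172,107),sb(405,395))}
for k,(a,b) in P.items():
    p,e=tri([ray("top",*a),ray("scene",*b)]); print(k,p,np.round(e,4))
for n,(x,y) in {"a":(172,107),"b":(65,312),"c":(610,290),"d":(575,505)}.items(): print(n,onz("top",*tb(x,y),.045))
E
```

```text
d-x+y [0.4641 0.0635 0.0286] [0.0015 0.0015]
d-x-y [ 0.4581 -0.0754  0.0293] [0.0009 0.0009]
d+x-y [ 0.6185 -0.0824  0.0325] [0.0018 0.0018]
d+x+y [0.6248 0.0571 0.0306] [0.0008 0.0008]
hend [0.6137 0.2712 0.0224] [0.0002 0.0002]
hpan [0.551  0.26   0.0298] [0.0017 0.0017]
torchtail [ 0.4972 -0.3107  0.1481] [0.0007 0.0007]
lip+y [0.434  0.2794 0.0098] [0.0013 0.0013]
lip-y [0.442  0.2103 0.0079] [0.0025 0.0025]
watch [0.7768 0.0277 0.0507] [0.0001 0.0001]
loupetop [0.3929 0.0412 0.0318] [0.0009 0.0009]
pvtip [ 0.5235 -0.2297  0.1194] [0.0005 0.0005]
pink [ 0.3593 -0.0317  0.0304] [0.0005 0.0005]
turq [0.362  0.1141 0.0301] [0.0018 0.0018]
st1 [ 0.5418 -0.1905  0.0713] [0.0209 0.0209]
a [ 0.5574 -0.2152  0.045 ]
b [ 0.498  -0.1902  0.045 ]
c [ 0.5212 -0.3364  0.045 ]
d [ 0.4625 -0.3294  0.045 ]
```

```bash
python3 - <<'E'
from H import *
np.set_printoptions(precision=4,suppress=True)
ta=lambda x,y:(165+x/3.6,205+y/3.6)
a=onz("top",*ta(118,42),.032);b=onz("top",*ta(118,150),.032);print(a,b,np.linalg.norm(a-b),np.degrees(np.arctan2(*(a-b)[1::-1])))
for z in (0.003,0.023): print(onz("top",*ta(55,362),z),onz("top",*ta(185,362),z))
print([onz("top",*ta(x,y),.023) for x,y in((55,160),(186,160))])
# prelook
def rotz(yaw): # tool down, tool x along scoop y
    return lambda:None
yaw=np.radians(8)
for s in (1,-1):
    X=np.array([-np.sin(yaw),np.cos(yaw),0])*s; Z=np.array([0,0,-1.]); q=R.from_matrix(np.c_[X,np.cross(Z,X),Z]).as_quat()
    print(s,manip.solve_ik([.58,.266,.16],q))
E
```

```text
[0.6115 0.2681 0.032 ] [0.5511 0.2577 0.032 ] 0.06122352004799911 9.833665663334262
[0.4347 0.2801 0.003 ] [0.4431 0.2091 0.003 ]
[0.4338 0.274  0.023 ] [0.442  0.2045 0.023 ]
[array([0.5431, 0.2938, 0.023 ]), array([0.5515, 0.222 , 0.023 ])]
1 [-0.1639  0.5489 -0.4249  1.6418  0.2573  1.0067  1.0383]
-1 [-0.5995  0.5157  0.1735  1.6587 -0.103   0.9761 -1.8215]
```

```bash
cat >> H.py <<'E'
np.set_printoptions(precision=4,suppress=True)
def tq(yaw,tilt=0,s=1):
    """tool quat: scoop heading yaw, handle end raised by tilt; tool x = s*scoop y, tool z=-scoop z"""
    h=np.array([np.cos(yaw),np.sin(yaw),0]); y=np.array([-np.sin(yaw),np.cos(yaw),0]); k=np.array([0,0,1.])
    z=-(np.cos(tilt)*k-np.sin(tilt)*h); X=s*y
    return R.from_matrix(np.c_[X,np.cross(z,X),z]).as_quat()
E
python3 - <<'E'
from H import *
manip.move_pose([.577,.263,.14],tq(np.radians(8.5)))
print(manip.current_clock(),manip.current_tool_pos(),manip.current_q())
print(viewer.get_calibration("wrist"))
cv2.imwrite("pics/w1.png",viewer.get_image("wrist")[:,:,::-1])
cv2.imwrite("pics/t1.png",viewer.get_image("top")[:,:,::-1])
E
```

```text
1.775 [0.5764 0.2648 0.1404] [-0.163   0.5656 -0.4247  1.6665  0.2703  0.9674  1.0373]
{'vfov': 65.70646984690485, 'cx': 317.27168139510474, 'cy': 237.75262681869077, 'eye': array([0.509 , 0.2548, 0.2964]), 'attitude': array([0.6467, 0.7515, 0.0994, 0.0846])}
```

View pics/w1.png

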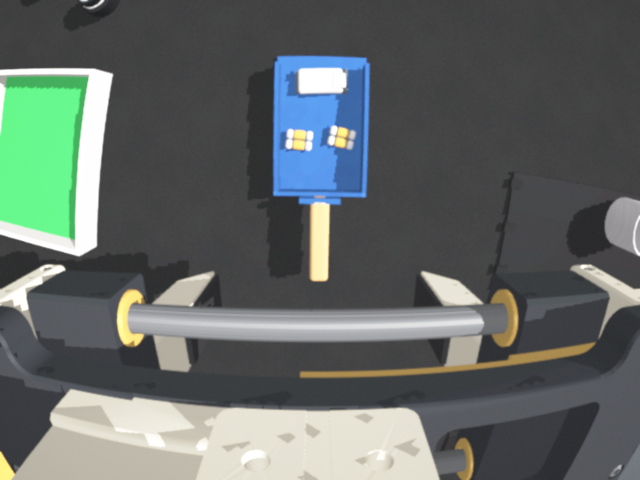

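```bash
python3 - <<'E'
from H import *
a=onz("wrist",319.5,279,.032);b=onz("wrist",319.5,203,.032);print(a,b,np.degrees(np.arctan2(*(a-b)[1::-1])),np.linalg.norm(a-b))
bl=onz("wrist",274,194,.023);br=onz("wrist",366,194,.023);fl=onz("wrist",277,59,.023);fr=onz("wrist",369,59,.023)
print(bl,br,fl,fr)
c0=viewer.get_calibration("top");wc=viewer.get_calibration("wrist")
p=tri([ray("wrist",319.5,279),ray("top",165+118/3.6,205+42/3.6)]);print(p)
d=manip.solve_ik([.577,.263,.008],tq(np.radians(8.5)));print(d)
E
```

```text
[0.6109 0.2724 0.032 ] [0.5531 0.2636 0.032 ] 8.706588363697723 0.05849598329970071
[0.5528 0.2293 0.023 ] [0.5425 0.2971 0.023 ] [0.4526 0.2171 0.023 ] [0.4422 0.2833 0.023 ]
(array([0.6156, 0.2729, 0.0178]), [np.float64(0.0008624986427504884), np.float64(0.0008624986427504585)])
[-0.2077  0.7404 -0.3609  1.7195  0.3581  0.7473  0.9717]
```

```bash
python3 - <<'E'
from H import *
y=np.radians(8.7)
manip.servo_line([.578,.266,.008],tq(y),vel=.12)
print(manip.current_tool_pos(),manip.current_force())
effector.close(f_grip=50)
print(manip.current_finger_gap(),manip.current_tool_pos(),manip.current_force(),manip.current_clock())
manip.servo_line([.578,.266,.06],tq(y),vel=.1)
manip.sleep(.2)
print(manip.current_tool_pos(),R.from_quat(manip.current_tcp_rot()).as_matrix()[:,2],manip.current_force(),manip.current_wrist_torque(),manip.current_clock())
cv2.imwrite("pics/w2.png",viewer.get_image("wrist")[:,:,::-1])
cv2.imwrite("pics/s2.png",viewer.get_image("scene")[:,:,::-1])
q0=manip.current_q()
E
```

```text
[0.5788 0.2664 0.0089] [0.4672 0.2996 0.1946]
0.013642798052106836 [0.578 0.266 0.008] [ 0.9955 -0.1743 -0.3869] 4.3167
[0.5774 0.2657 0.0591] [-0.0014 -0.0006 -1.    ] [-0.4773 -0.0902 -2.2201] [ 0.0701 -0.0865  0.0192] 5.1833
```

View pics/s2.png

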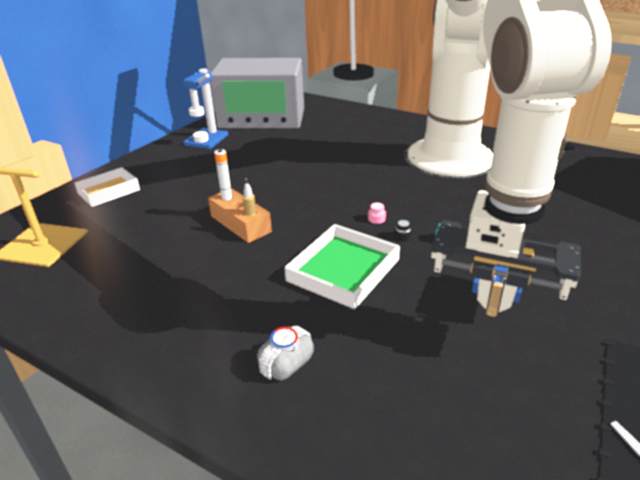

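View pics/w2.png

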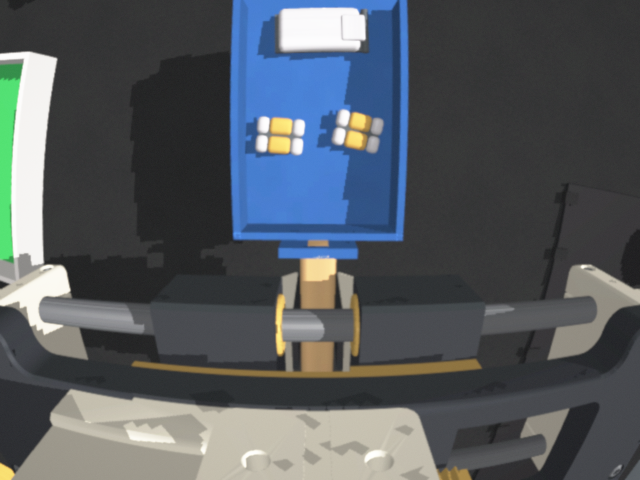

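```bash
cat >> H.py <<'E'
def tcp_lip(L,yaw,tilt):
    h=np.array([np.cos(yaw),np.sin(yaw),0]); k=np.array([0,0,1.])
    x=h*np.cos(tilt)+k*np.sin(tilt); z=-h*np.sin(tilt)+k*np.cos(tilt)
    return np.array(L)+.140*x+.008*z
E
python3 - <<'E'
from H import *
for yaw in (8,0,-8):
  y=np.radians(yaw)
  for t,lz in ((0,.12),(20,.05),(35,.045),(50,.045),(58,.045)):
    t=np.radians(t); p=tcp_lip([.576,-.01,lz],y,t)
    print(yaw,np.degrees(t),p,manip.solve_ik(p,tq(y,t)))
E
```

```text
8 0.0 [0.7146 0.0095 0.128 ] [ 0.2002  0.7071 -0.3895  1.4465  0.2892  1.0448  1.4598]
8 20.0 [0.7036 0.0079 0.1054] [ 0.2646  0.553  -0.3808  1.8388  0.3665  0.4565  1.3778]
8 35.0 [0.685  0.0053 0.1319] [ 0.5432  0.4967 -0.6593  2.0856  1.4214  0.1962  0.3927]
8 50.0 [0.659  0.0017 0.1574] [ 0.9173  0.6294 -1.0437  2.3046  2.5691  0.4891 -0.5688]
8 58.00000000000001 [ 0.6427 -0.0006  0.168 ] [ 1.0075  0.7355 -1.1066  2.4081  2.821   0.6998 -0.6873]
0 0.0 [ 0.716 -0.01   0.128] [ 0.2051  0.7038 -0.3547  1.4433  0.2634  1.0415  1.3654]
0 20.0 [ 0.7048 -0.01    0.1054] [ 0.2091  0.5422 -0.3066  1.8407  0.3851  0.4553  1.2232]
0 35.0 [ 0.6861 -0.01    0.1319] [ 0.5065  0.4914 -0.6485  2.0892  1.5307  0.2828  0.1448]
0 50.0 [ 0.6599 -0.01    0.1574] [ 0.6807  0.5089 -0.8276  2.3165  2.5462  0.5377 -0.8043]
0 58.00000000000001 [ 0.6434 -0.01    0.168 ] [ 0.7412  0.5824 -0.8893  2.4228  2.7492  0.7891 -0.9325]
-8 0.0 [ 0.7146 -0.0295  0.128 ] [ 0.2112  0.6974 -0.3206  1.4467  0.2375  1.0357  1.2703]
-8 20.0 [ 0.7036 -0.0279  0.1054] [ 0.1549  0.5339 -0.2349  1.8428  0.4035  0.4612  1.0693]
-8 35.0 [ 0.685  -0.0253  0.1319] [ 0.1061  0.4169 -0.1997  2.0993  1.4373  0.1915  0.0039]
-8 50.0 [ 0.659  -0.0217  0.1574] [ 0.2961  0.4098 -0.4607  2.3207  2.4803  0.5395 -1.0174]
-8 58.00000000000001 [ 0.6427 -0.0194  0.168 ] None
```

```bash
python3 - <<'E'
from H import *
for s in (1,):
 for yaw in (45,70,90,110):
  y=np.radians(yaw); h=np.array([np.cos(y),np.sin(y),0])
  for t,lz in ((0,.12),(20,.05),(35,.045),(45,.045),(55,.045)):
    t=np.radians(t); p=tcp_lip(np.array([.541,-.009,lz])+.03*h,y,t)
    print(yaw,np.degrees(t),p,manip.solve_ik(p,tq(y,t,s)))
E
```

```text
45 0.0 [0.6612 0.1112 0.128 ] [ 0.1766  0.6697 -0.5615  1.5709  0.399   1.0175  1.8566]
45 20.0 [0.6533 0.1033 0.1054] [ 0.4613  0.6079 -0.6984  1.8681  0.3131  0.5245  2.0153]
45 35.0 [0.6401 0.0901 0.1319] [ 0.884   0.7019 -1.0528  2.0378  0.4929  0.2991  2.0018]
45 45.0 [0.6282 0.0782 0.1497] [ 1.1496  0.9097 -1.2887  2.1312  0.9715  0.2492  1.705 ]
45 55.0 [0.6144 0.0644 0.1643] [ 1.3379  1.1732 -1.425   2.2042  1.3455  0.2671  1.5426]
70 0.0 [0.5991 0.1507 0.128 ] [ 0.2047  0.6166 -0.6813  1.7112  0.4547  0.9777  2.1461]
70 20.0 [0.5953 0.1402 0.1054] [ 0.5704  0.6558 -0.8688  1.895   0.3043  0.6306  2.4199]
70 35.0 [0.5889 0.1226 0.1319] [ 0.9545  0.8348 -1.1723  1.9719  0.3356  0.5587  2.5573]
70 45.0 [0.5832 0.1069 0.1497] [ 1.1808  1.1441 -1.4239  2.0005  0.6379  0.6346  2.4233]
70 55.0 [0.5765 0.0885 0.1643] [-0.0387  0.6053  0.4579  2.0524 -1.3855  1.2643 -2.1344]
90 0.0 [0.541 0.161 0.128] [ 0.2654  0.5615 -0.7858  1.845   0.486   0.9379  2.4013]
90 20.0 [0.541  0.1498 0.1054] [ 0.8099  0.941  -1.3059  1.9177  0.7435  0.9003  2.3815]
90 35.0 [0.541  0.1311 0.1319] [-0.7127  0.8475  1.1293  1.9665 -1.3172  1.4921 -2.1247]
90 45.0 [0.541  0.1143 0.1497] [-0.5807  0.9241  1.1284  1.9416 -1.3897  1.7086 -2.0102]
90 55.0 [0.541  0.0947 0.1643] [-0.3407  0.866   0.9042  1.8986 -1.3381  1.7339 -1.9605]
110 0.0 [0.4829 0.1507 0.128 ] [ 0.6046  0.7558 -1.3001  1.9784  0.8374  1.0963  2.4196]
110 20.0 [0.4867 0.1402 0.1054] [-1.0065  0.9929  1.3525  2.0021 -1.2268  1.4921 -1.9293]
110 35.0 [0.4931 0.1226 0.1319] [-0.7829  1.0954  1.3507  1.912  -1.2988  1.8259 -1.7811]
110 45.0 [0.4988 0.1069 0.1497] [-0.5709  0.9802  1.1276  1.8333 -1.2092  1.8277 -1.786 ]
110 55.0 [0.5055 0.0885 0.1643] [-0.3466  0.9394  0.9038  1.744  -1.1427  1.8691 -1.8015]
```

```bash
python3 - <<'E'
from H import *
for s in (1,):
 for yaw in (-50,-70,-90,-110,-135):
  y=np.radians(yaw); h=np.array([np.cos(y),np.sin(y),0])
  for t,lz in ((0,.12),(20,.05),(35,.045),(45,.045),(55,.045)):
    t=np.radians(t); p=tcp_lip(np.array([.541,-.009,lz])+.03*h,y,t)
    print(yaw,np.degrees(t),p,manip.solve_ik(p,tq(y,t,s)))
E
```

```text
-50 0.0 [ 0.6503 -0.1392  0.128 ] [ 0.282   0.5977 -0.1578  1.5971  0.1085  0.9553  0.7865]
-50 20.0 [ 0.6431 -0.1307  0.1054] [-0.0218  0.4985  0.0467  1.8919  0.4572  0.5659  0.3493]
-50 35.0 [ 0.631  -0.1163  0.1319] [-0.4618  0.4618  0.3882  2.068   0.8759  0.4476 -0.2068]
-50 45.0 [ 0.6203 -0.1035  0.1497] [-0.6595  0.4763  0.4761  2.159   1.2401  0.5179 -0.6714]
-50 55.0 [ 0.6077 -0.0885  0.1643] [-0.9066  0.5632  0.6225  2.229   1.413   0.5982 -0.9928]
-70 0.0 [ 0.5991 -0.1687  0.128 ] [ 0.2923  0.5261 -0.0814  1.7149  0.052   0.9027  0.5387]
-70 20.0 [ 0.5953 -0.1582  0.1054] [-0.0953  0.4876  0.1523  1.9196  0.4245  0.6491  0.0552]
-70 35.0 [ 0.5889 -0.1406  0.1319] [-0.4624  0.4904  0.3744  2.0158  0.73    0.6627 -0.3761]
-70 45.0 [ 0.5832 -0.1249  0.1497] [-0.6358  0.5273  0.4317  2.0532  0.9073  0.7542 -0.6434]
-70 55.0 [ 0.5765 -0.1065  0.1643] [-0.7631  0.5943  0.4425  2.069   1.0181  0.8821 -0.8517]
-90 0.0 [ 0.541 -0.179  0.128] [ 0.2636  0.4424  0.0111  1.8525 -0.0063  0.8467  0.2778]
-90 20.0 [ 0.541  -0.1678  0.1054] [-0.1736  0.4781  0.2539  1.951   0.3499  0.7381
[... 526 characters left out ...]
05  0.3995  1.9017  0.3996  1.0272 -0.6959]
-110 45.0 [ 0.4988 -0.1249  0.1497] [-0.5564  0.6458  0.4186  1.8301  0.4562  1.175  -0.7902]
-110 55.0 [ 0.5055 -0.1065  0.1643] [-0.6332  0.749   0.4318  1.7486  0.4927  1.3216 -0.8505]
-135 0.0 [ 0.4208 -0.1292  0.128 ] [ 0.0345  0.2422  0.2275  2.163  -0.08    0.744  -0.4709]
-135 20.0 [ 0.4287 -0.1213  0.1054] [-0.3024  0.4566  0.3853  2.015   0.1166  0.9361 -0.7994]
-135 35.0 [ 0.4419 -0.1081  0.1319] [-0.4357  0.5991  0.4257  1.8423  0.1851  1.2069 -0.9146]
-135 45.0 [ 0.4538 -0.0962  0.1497] [-0.4955  0.7117  0.4467  1.7163  0.2095  1.3873 -0.9452]
-135 55.0 [ 0.4676 -0.0824  0.1643] [-0.5405  0.8371  0.4708  1.5859  0.2271  1.5606 -0.9496]
```

```bash
python3 - <<'E'
from H import *
y0=np.radians(8.7); y=np.radians(-75); h=np.array([np.cos(y),np.sin(y),0]); D=np.array([.541,-.009,0])
manip.servo_line([.578,.266,.17],tq(y0),vel=.15)
t0=manip.current_clock()
manip.servo_line(tcp_lip(D+.035*h+[0,0,.14],y,0),tq(y),vel=.16)
print(manip.current_clock()-t0,manip.current_clock(),manip.current_tool_pos(),manip.current_q(),manip.current_force(),manip.current_wrist_torque())
cv2.imwrite("pics/w3.png",viewer.get_image("wrist")[:,:,::-1])
cv2.imwrite("pics/s3.png",viewer.get_image("scene")[:,:,::-1])
E
```

```text
2.925 9.0917 [ 0.5864 -0.1773  0.148 ] [ 0.2674  0.4845 -0.023   1.7292  0.013   0.9282  0.5022] [ 0.0187  0.6    -1.3992] [-0.1515  0.0286  0.0074]
```

View pics/s3.png

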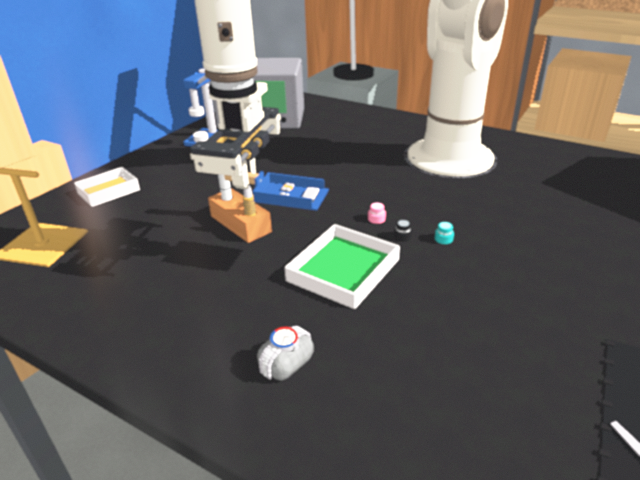

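View pics/w3.png

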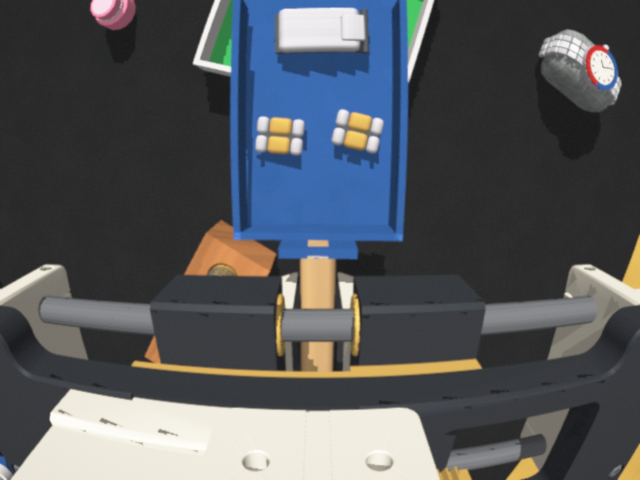

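```bash
python3 - <<'E'
from H import *
y=np.radians(-75); h=np.array([np.cos(y),np.sin(y),0]); D=np.array([.541,-.009,0])
def go(lz,t,v): 
    t=np.radians(t); manip.servo_line(tcp_lip(D+.035*h+[0,0,lz],y,t),tq(y,t),vel=v)
go(.10,18,.06)
go(.05,20,.1)
for t in (25,30,35,40): go(.045,t,.05)
cv2.imwrite("pics/s4.png",viewer.get_image("scene")[:,:,::-1])
for t in (45,50): go(.045,t,.05)
manip.sleep(.5)
print(manip.current_clock(),manip.current_tool_pos(),manip.current_force(),manip.current_wrist_torque())
cv2.imwrite("pics/s5.png",viewer.get_image("scene")[:,:,::-1])
cv2.imwrite("pics/w5.png",viewer.get_image("wrist")[:,:,::-1])
E
```

```text
13.15 [ 0.5718 -0.124   0.1575] [ 0.0818  0.5555 -1.0842] [0.9528 0.2391 0.0474]
```

View pics/s5.png

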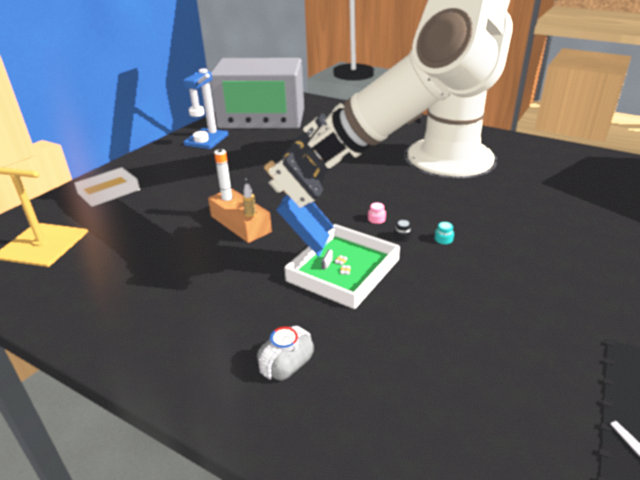

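View pics/w5.png

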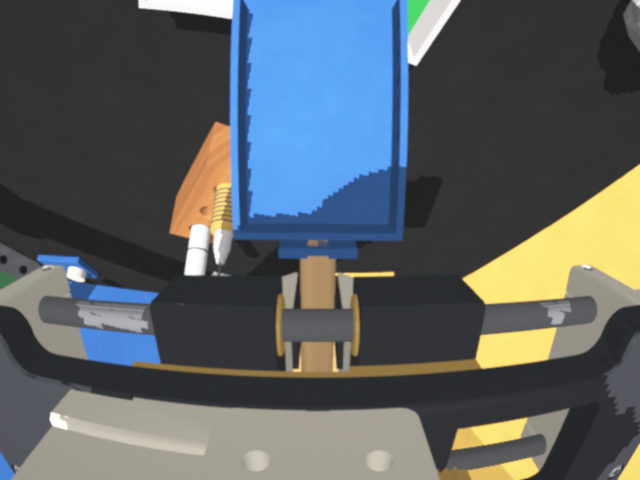

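View pics/s4.png

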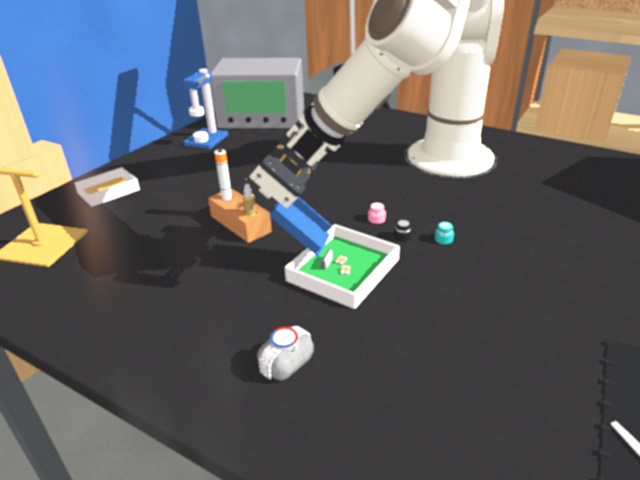

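```bash
python3 - <<'E'
import cv2
i=cv2.imread("pics/s5.png")[210:310,270:410]; cv2.imwrite("pics/s5c.png",cv2.resize(i,None,fx=5.5,fy=5.5,interpolation=cv2.INTER_CUBIC))
E
```

```text
(no output)
```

View pics/s5c.png

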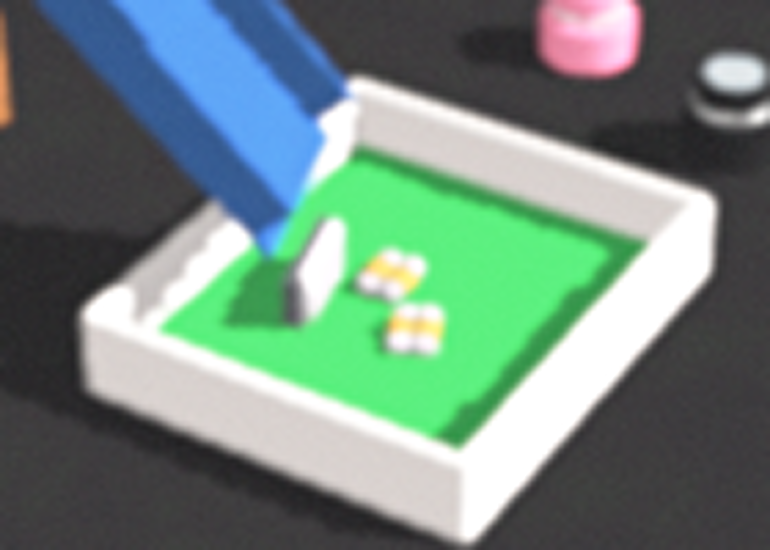

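```bash
python3 - <<'E'
from H import *
y0=np.radians(8.7); y=np.radians(-75); h=np.array([np.cos(y),np.sin(y),0]); D=np.array([.541,-.009,0])
def go(lz,t,v,o=.045): 
    t=np.radians(t); manip.servo_line(tcp_lip(D+o*h+[0,0,lz],y,t),tq(y,t),vel=v)
go(.12,45,.15)
go(.15,0,.2)
manip.servo_line([.578,.266,.15],tq(y0),vel=.2)
manip.servo_line([.578,.266,.035],tq(y0),vel=.15)
manip.servo_line([.578,.266,.009],tq(y0),vel=.05)
print(manip.current_clock(),manip.current_tool_pos(),manip.current_force(),manip.current_wrist_torque())
cv2.imwrite("pics/w6.png",viewer.get_image("wrist")[:,:,::-1])
E
```

```text
19.0 [0.5778 0.266  0.0087] [-1.0967  0.7984 -1.4827] [ 0.0171 -0.0141 -0.0481]
```

View pics/w6.png

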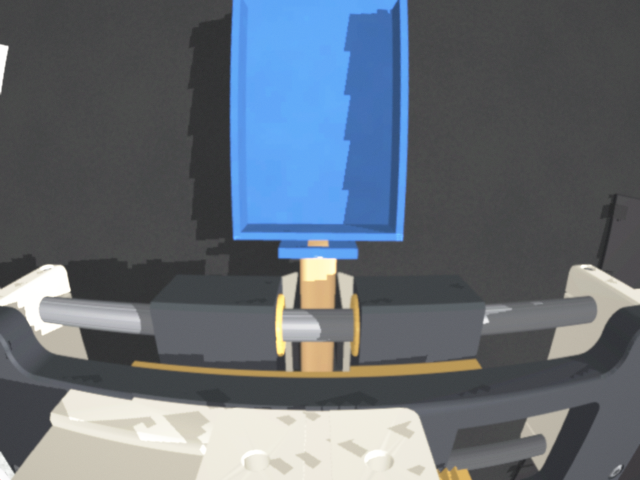

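```bash
python3 - <<'E'
from H import *
effector.open_jaws()
print(manip.current_clock(),manip.current_force())
manip.servo_line([.578,.266,.13],vel=.2)
cv2.imwrite("pics/w7.png",viewer.get_image("wrist")[:,:,::-1])
cv2.imwrite("pics/s7.png",viewer.get_image("scene")[:,:,::-1])
cv2.imwrite("pics/t7.png",viewer.get_image("top")[:,:,::-1])
print(manip.current_clock())
E
```

```text
20.35 [ 0.0614 -0.6862  0.4405]
21.2583
```

View pics/s7.png

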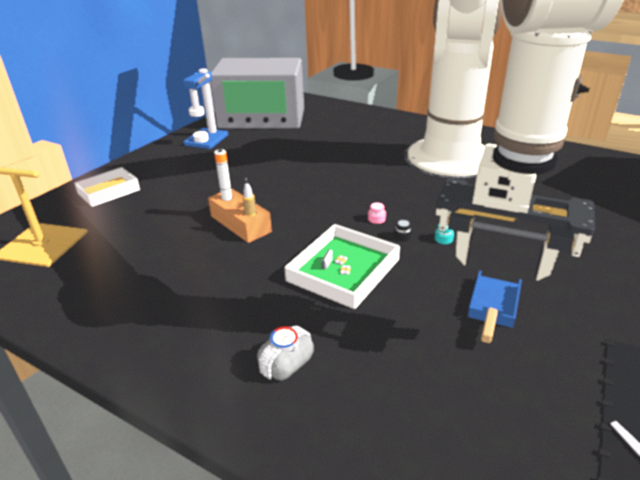

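View pics/w7.png

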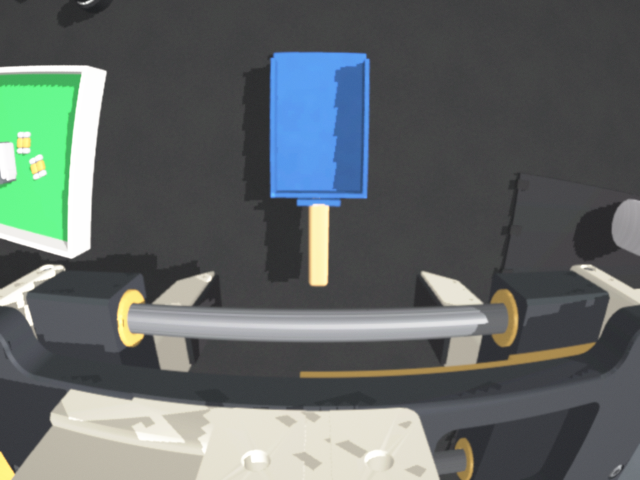

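View pics/t7.png

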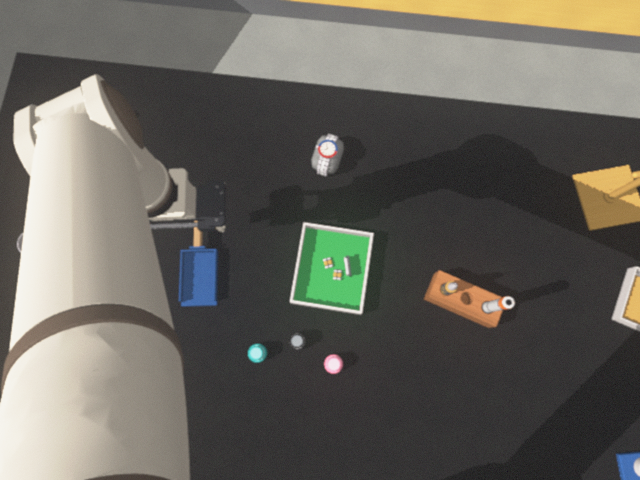

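```bash
python3 - <<'E'
from H import *
D=np.array([.541,-.009,.007])
for s in (1,-1):
 for yaw in (-78,-93,-108):
  y=np.radians(yaw)
  print("G",s,yaw,manip.solve_ik([.497,-.311,.2],tq(y,0,s)),manip.solve_ik([.497,-.311,.098],tq(y,0,s)))
  for t in (45,-45,-25):
    q=tq(y,np.radians(t),s); l=R.from_quat(q).as_matrix()[:,2]; p=D-.19*l
    print(s,yaw,t,p,manip.solve_ik(p,q))
E
```

```text
G 1 -78 [ 0.3806  0.3835  0.1683  1.7596 -0.0743  1.0047  0.7863] [ 0.3643  0.5148  0.1923  1.8333 -0.1308  0.8057  0.8325]
1 -78 45 [0.5131 0.1224 0.1414] [-0.9568  0.6319  0.3     1.8438  0.5614  1.1533 -0.8238]
1 -78 -45 [ 0.5689 -0.1404  0.1414] [ 0.5915  0.8178 -0.1042  1.429  -0.494   1.4745  0.9057]
1 -78 -25 [ 0.5577 -0.0875  0.1792] [ 0.3893  0.5262 -0.0652  1.6683 -0.3637  1.2045  0.7141]
G 1 -93 [ 0.3359  0.3861  0.2253  1.7612 -0.0998  1.0053  0.5464] [ 0.3178  0.5197  0.2529  1.835  -0.1727  0.8082  0.606 ]
1 -93 45 [0.548  0.1252 0.1414] [-0.8714  0.7577  0.3418  1.6106  0.399   1.3178 -0.8165]
1 -93 -45 [ 0.534  -0.1432  0.1414] [ 0.675   0.7007 -0.0849  1.6613 -0.6194  1.3067  0.8759]
1 -93 -25 [ 0.5368 -0.0892  0.1792] [ 0.4156  0.4392 -0.0399  1.8094 -0.45    1.0855  0.5771]
G 1 -108 [ 0.3023  0.3889  0.2684  1.7624 -0.1193  1.0061  0.3014] [ 0.2957  0.5225  0.2818  1.8358 -0.1929  0.8098  0.3612]
1 -108 45 [0.5825 0.1188 0.1414] [-0.7703  0.8802  0.3864  1.3813  0.2543  1.4904 -0.8391]
1 -108 -45 [ 0.4995 -0.1368  0.1414] [ 0.7601  0.5817 -0.0891  1.8959 -0.7585  1
[... 631 characters left out ...]
 -1.8186]
-1 -93 45 [0.548  0.1252 0.1414] [-0.3662  0.7689 -0.3958  1.5897  0.7843  1.5434  2.0234]
-1 -93 -45 [ 0.534  -0.1432  0.1414] [-0.0833  1.0639  1.1268  1.6895 -1.2505  1.8902 -1.8089]
-1 -93 -25 [ 0.5368 -0.0892  0.1792] [-0.4834  0.9202  1.3542  1.838  -1.1482  1.6369 -1.9922]
G -1 -108 [-0.3623  0.812   1.3564  1.7821 -0.8363  1.271  -2.2378] [-0.338   1.0364  1.3506  1.855  -1.0917  1.2416 -2.0804]
-1 -108 45 [0.5825 0.1188 0.1414] [-0.3268  0.8752 -0.3496  1.3605  0.6801  1.6734  1.9847]
-1 -108 -45 [ 0.4995 -0.1368  0.1414] [-0.0931  0.955   1.1279  1.9242 -1.3005  1.763  -1.8703]
-1 -108 -25 [ 0.5162 -0.0854  0.1792] [-0.5376  0.8054  1.3576  1.982  -1.1576  1.4913 -2.1829]
```

```bash
python3 - <<'E'
from H import *
y=np.radians(-95)
manip.move_pose([.497,-.311,.23],tq(y))
manip.sleep(.2)
print(manip.current_clock(),manip.current_tool_pos(),manip.current_q())
print(proj("wrist",[.4972,-.3107,.148]),proj("wrist",manip.current_tool_pos()-np.array([0,0,.082])))
cv2.imwrite("pics/w8.png",viewer.get_image("wrist")[:,:,::-1])
E
```

```text
23.575 [ 0.4975 -0.3101  0.2298] [ 0.3392  0.3547  0.2179  1.7314 -0.0861  1.0653  0.5002]
(np.float64(315.20861970101816), np.float64(248.04802714817137)) (np.float64(315.5709078248455), np.float64(247.05713411062789))
```

View pics/w8.png

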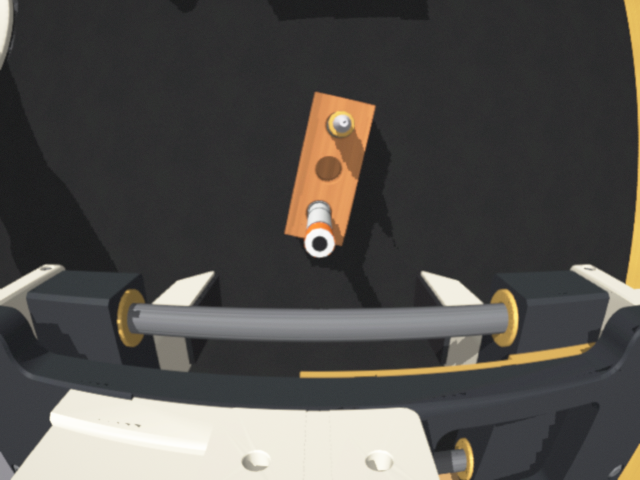

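```bash
python3 - <<'E'
from H import *
print(onz("wrist",319.5,243,.148), tri([ray("wrist",319.5,243),ray("top",415+656/7,255+332/7),ray("scene",195+136/5.4,140+62/5.4)]))
E
```

```text
[ 0.5002 -0.3077  0.148 ] (array([ 0.4987, -0.3091,  0.1488]), [np.float64(0.002197463341522889), np.float64(0.0022811880222901072), np.float64(0.0004854751485338581)])
```

Tail: (0.499, -0.309, 0.1488). All three views agree to about 2 mm, and the height matches the text.

```bash
python3 - <<'E'
from H import *
y=np.radians(-95)
P=[.499,-.309]
manip.servo_line([*P,.098],tq(y),vel=.12)
print(manip.current_tool_pos(),manip.current_force())
effector.close(f_grip=35)
print(manip.current_finger_gap(),manip.current_force(),manip.current_clock())
manip.servo_line([*P,.19],tq(y),vel=.08)
manip.sleep(.3)
print(manip.current_finger_gap(),manip.current_tool_pos(),manip.current_force(),manip.current_clock())
cv2.imwrite("pics/w9.png",viewer.get_image("wrist")[:,:,::-1])
cv2.imwrite("pics/s9.png",viewer.get_image("scene")[:,:,::-1])
E
```

```text
[ 0.4996 -0.3094  0.0988] [-0.6574 -0.3831  0.829 ]
0.019455660762690542 [-0.5094  0.1187 -0.3293] 25.9917
0.01973731402717128 [ 0.4989 -0.3089  0.1897] [ 0.9306  0.5241 -1.5073] 27.5917
```

View pics/s9.png

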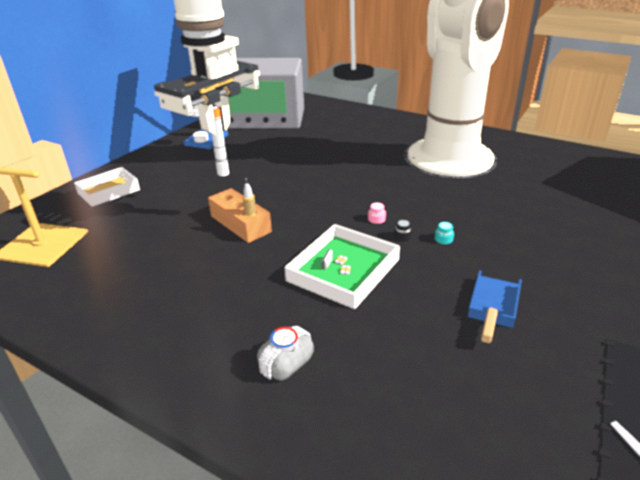

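View pics/w9.png

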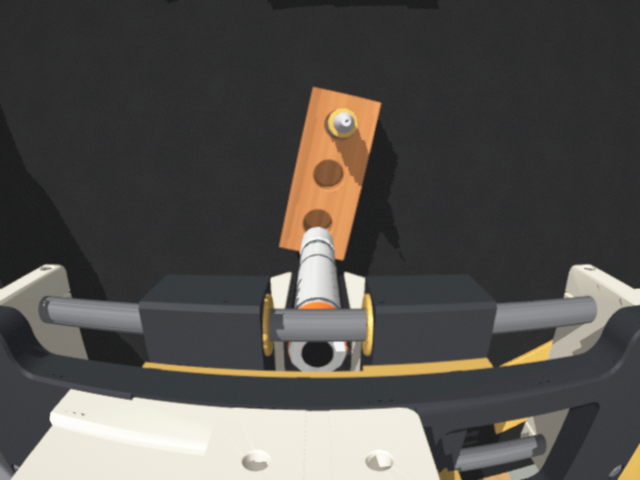

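```bash
python3 - <<'E'
from H import *
y=np.radians(-95); D=np.array([.541,-.009,.007])
q=tq(y,np.radians(-45)); l=R.from_quat(q).as_matrix()[:,2]; p=D-.19*l
manip.servo_line([.499,-.309,.255],tq(y),vel=.12)
manip.servo_line(p+[0,0,.09],q,vel=.12)
manip.servo_line(p,q,vel=.08)
manip.sleep(.5)
print(p,manip.current_tool_pos(),R.from_quat(manip.current_tcp_rot()).as_matrix()[:,2],l,manip.current_finger_gap(),manip.current_force(),manip.current_clock())
for n in("wrist","scene","top"): cv2.imwrite(f"pics/{n}10.png",viewer.get_image(n)[:,:,::-1])
i=cv2.imread("pics/scene10.png")[110:320,190:430];cv2.imwrite("pics/s10c.png",cv2.resize(i,None,fx=2.8,fy=2.8,interpolation=cv2.INTER_CUBIC))
i=cv2.imread("pics/top10.png")[190:340,270:530];cv2.imwrite("pics/t10c.png",cv2.resize(i,None,fx=3,fy=3,interpolation=cv2.INTER_CUBIC))
pl=manip.current_tool_pos()+.09*l
print(pl,proj("scene",pl),proj("top",pl),manip.current_joint_velocities())
E
```

```text
[ 0.5293 -0.1428  0.1414] [ 0.5293 -0.1428  0.1414] [ 0.0617  0.7044 -0.7071] [ 0.0616  0.7044 -0.7071] 0.019199720599960605 [ 0.5099  0.354  -0.4338] 31.7333
[ 0.5348 -0.0794  0.0777] (np.float64(310.831629223646), np.float64(221.23254636058417)) (np.float64(369.5707806735759), np.float64(271.0665322210739)) [ 0.0006 -0.0002 -0.0001  0.0009 -0.0001 -0.0001  0.0011]
```

View pics/s10c.png

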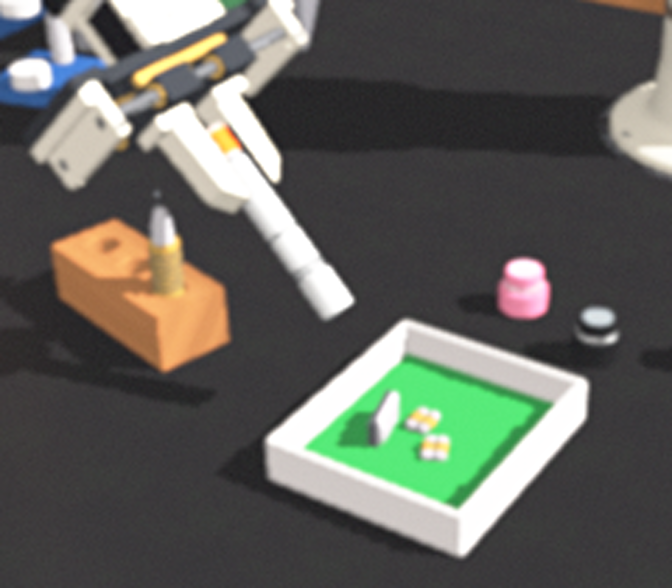

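View pics/t10c.png

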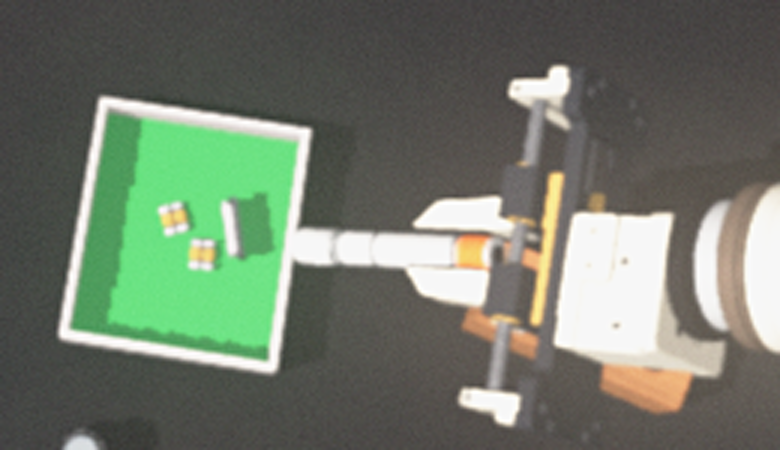

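View pics/wrist10.png

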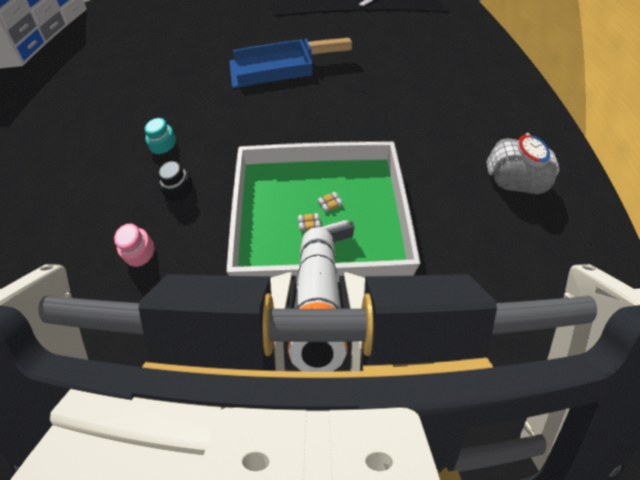

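View pics/scene10.png

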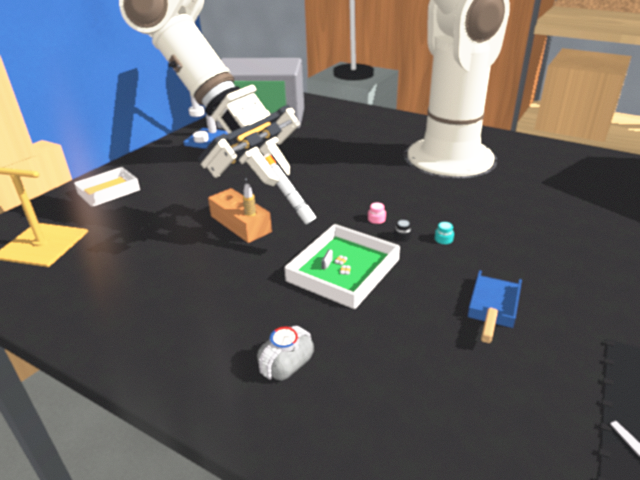

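```bash
python3 - <<'E'
from H import *
print(manip.current_clock(),manip.current_finger_gap(),manip.current_joint_velocities())
manip.hand_in()
E
```

```text
31.8833 0.019553123052242043 [ 0.0006 -0.0002 -0.0001  0.0009 -0.0001 -0.0001  0.0011]
the job is handed in; nothing more can be done
```

I finished the job and handed it in at about 32 s of the 67 s allowed; no verdict was reported.

- **Parts:** I tipped the scoop to 50° with its lip about 45 mm above the bench over the dish, and all three parts slid in. The clasp stands on its long edge instead of lying flat. Its centre should then be about 10 mm above the lining, inside the allowed 30 mm.
- **Scoop:** It is back where it came from, flat and let go. The pictures from all three cameras show it lying flat.
- **Torch:** I drew it out of the stand and carried it over the pin vice to a 45° slant, aimed at the middle of the dish. The lens is about 100 mm from the dish middle and 78 mm above the bench. The lens's place in the scene and top pictures matched its computed position to within about 3 pixels.
- **At hand-in:** The finger gap was 19.6 mm, right for the 20 mm barrel, and the joints were practically still.
- **Things to leave alone:** The watch, loupe and pin vice look unmoved in the last pictures, and the pink and turquoise look-alikes were not touched.

One disagreement: the wrist camera and the two fixed cameras differed by 2–4 mm on the scoop handle and the torch tail, so I used values in between. No check failed.

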